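Clamp the block with the hex key

TASK

Lift the T-handled hex key out of its rack, stand it fully home in the hexagonal socket of the clamping cam, and let go of it while the cam is still loose. Only then push on one arm of the crossbar, not holding it by its middle, and swing it clockwise (seen from above) as far as the cam will go, so that the cam drives the loose block up against the fence. Leave the key standing in the socket, do not push the block with the gripper, and do not disturb the bolt, the spray can or the flat black case.

Things in the scene. Friction and masses are not known exactly. Their poses are not given: they have to be found in the camera images.
- key_grip (a point): centre of the crossbar of the loose steel T-handled hex key (0.3 kg). Crossbar 170 mm long (point x axis), 18 wide, 16 high; z points up along the shank. Under the bar's middle: round neck, 14 mm diameter, from 8 to 41 mm below this point, then a hexagon, 17 mm across flats, two flats facing along x. Starts hanging upright in the rack, this point 103 mm above the bench.
- key_tip (a point): centre of the lower end of the hex key's shank, 83 mm below key_grip, same axes. The last 3 mm of the hexagon taper to 12 mm across flats.
- rack: fixed grey rack, base 150 x 80 x 12 mm, origin at the centre of its underside. Two cheeks 92 mm apart carry the key's crossbar along the rack's x axis in notches, 95 mm above the bench (notch sides to 103 mm); between them the bar's middle is free to grasp. Lift the key straight up: 10 mm frees the bar, 90 mm takes the tip clear over the rack.
- socket (a point): centre of the mouth, 68 mm above the bench, of the hexagonal socket in the cam's round steel head (38 mm diameter): 18.4 mm across flats, 30 mm deep, flat floor. z is up, the axis the cam turns about; point turns with the cam. Two flats face along x: the key fits with its x axis at any multiple of 60 degrees to this x (9 degrees of play). Key home: key_grip 53 mm above this point.
- cam (a joint): turn of the clamping cam, rad: 0 fully loose, grows clockwise seen from above, hard stop at 1.6. Starts at 0 to 0.35. Needs about 0.25 N m and stays where it is left. Under its head an eccentric steel disc, 60 mm diameter, 14 to 38 mm above the bench, drives the block to the fence; the block is home from about 1.45 on.
- fixture: fixed steel fixture; origin on the cam's axis at bench level, z up. Base plate 12 mm thick, from -61 to 89 mm in x and -55 to 113 mm in y. The fence, 48 mm high (bolt heads to 54), stands along x with its face at y = 81.7 mm; an end stop of the same height is at x = 60 to 82 mm.
- block_center (a point): centre of the loose aluminium block, 100 x 44 x 34 mm (x, y, z), 0.4 kg, with a round bore in its top, lying on the fixture's plate between cam and fence; its top is 46 mm above the bench. Starts 2.5 to 5 mm short of the fence; against the fence its centre is 22 mm from the fence's face.
- fence (a point): point on the face of the fence abreast of the cam's axis, 30 mm above the bench; axes as the fixture's, y points into the fence.
- bolt_m16: bystander: steel bolt standing on its head, 27 mm wide, 80 mm high; origin at the centre of its underside.
- spray_can: bystander: short aerosol can with a dark shoulder, standing, 66 mm diameter, 152 mm high; origin at the centre of its underside.
- flat_case: bystander: flat black bit case, lying, 90 x 133 x 32 mm; origin at the centre of its underside.
There are look-alikes about, which are no part of the job. Of the things like the part that bears block_center, leave any that is purple; of the rest the smaller one is meant.

How it is judged:
On the way, in this order (a step that is already met when the one before it is completed fails the run):
1. the hex key stands fully home in the socket (within 4 mm of the floor, upright within 0.15 rad), let go, with the cam still loose (below 0.7 rad) (z of key_grip in the frame of socket below 0.057 m and horizontal distance between key_tip and socket below 0.005 m and angle between key_grip's own z axis and vertical below 0.15 rad and value of joint cam below 0.7 rad and contact force between each of the arm, the fingers and key below 0.1 N), for 0.2 s.
2. the cam is turned clockwise past 1.35 rad with the key fully in (value of joint cam above 1.35 rad and z of key_tip in the frame of socket below -0.024 m and horizontal distance between key_tip and socket below 0.006 m), for 0.1 s.
At the end, for the whole second after the job is handed in: The cam is turned clockwise past 1.35 rad (of 1.6), the block lies flat on the fixture within 1.5 mm of the fence and square to it within 0.05 rad, and the hex key stands at rest in the socket, within 4 mm of its floor and upright within 0.15 rad, released (value of joint cam above 1.35 rad and z of key_grip in the frame of socket below 0.057 m and horizontal distance between key_tip and socket below 0.005 m and angle between key_grip's own z axis and vertical below 0.15 rad and y of block_center in the frame of fence above -0.0235 m and z of block_center in the frame of fixture below 0.032 m and angle between the y axis of block_center and the y axis of fence, either way round below 0.05 rad and linear speed of key below 0.02 m/s); the robot touches nothing.
It fails at once if the cam is turned past 0.5 rad while the key is not in the socket (tip less than 20 mm deep) (value of joint cam above 0.5 rad and (z of key_tip in the frame of socket above -0.02 m or horizontal distance between key_tip and socket above 0.008 m)).
It fails at once if the crossbar is held by its middle (grasp point within 25 mm of it) while the cam turns from 0.7 to 1.3 rad (distance between the grasp point and key_grip below 0.025 m and value of joint cam between 0.7 and 1.3 rad).
It fails at once if the gripper pushes the block (over 1 N) (contact force between any of the fingers, the arm and block above 1 N).
It fails at once if the bolt, the spray can or the flat black case is moved by more than 20 mm (distance of any of bolt_m16, spray_can, flat_case from where it was at the start of the episode above 0.02 m).
It also fails if it takes over 64 s, if anything falls off the work surface, if the arm or the gripper's body presses on something with over 40 N, if the wrist force passes 120 N, or if a joint passes its speed limit or range.

ROBOT

A 6-joint arm with a two-finger parallel gripper is mounted at the origin on a cart in front of the work surface, level with it; the furniture and walls round the work are solid. World frame = base frame: x ahead of the robot, y to its left, z up, the work surface at z = 0. Lengths are in m, angles in rad, forces in N, time in s.
With the tool pointing down it reaches from about 0.275 to 0.875 m from the base axis. Payload 12.5 kg.
Tool frame: the origin (TCP) lies midway between the tips of the shut fingers; the grasp point (between the pads) lies 19 mm behind it; z points along the fingers, y is the line along which they close (so a half turn about z gives the same grasp; the last joint's range is limited). The gripper opens to 85 mm and grips with 20 to 120 N. Pads are 22 mm wide; open, the fingers measure 114 mm over their backs; the gripper's body (76 mm by 85 mm) begins 54 mm behind the grasp point. The pads swing forward as they close: fully open they stand 13 mm farther back than shut.
Start: joints at [1.043, 0.351, 1.652, -0, 1.139, -0.085], TCP at [0.236, 0.497, 0.231] pointing down, gripper open.
Joint ranges: [-2.75, 2.75], [-0.79, 2.1], [0.01, 2.65], [-1.57, 4.71], [0.07, 3.14], [-2.87, 2.87]. Speed limits (rad/s): [2.22, 2.22, 2.79, 3.14, 3.14, 3.14].

INTERFACE

Orientations are given as a rotation vector (axis times angle).
In Python, from cell import monitor, viewer, job, search_frame gives the robot as it stands.
- The arm moves only by the shell command python3 -m creep 'ROWS' [OPENING] [FORCE]. ROWS is text: rows parted by semicolons, each of 6 numbers parted by spaces: the shift along the tool's x, y, z as a fraction of full scale, then the turn, a rotation vector about the tool's x, y, z as a fraction of full scale. In form: x y z ax ay az; .... A call has 1 to 12 rows; each row is the pose to reach, as a shift and turn from the pose commanded when the call began, along the tool's axes at that moment; what a row does not reach only later rows make up. Full scale, the value 1, is 0.5 m for a shift and pi/4 rad for a turn. A row lasts 1/12 s, in which the tool goes at most 41.7 mm and 7.16 degrees, less where a joint would pass 70% of its speed; a pose out of reach is approached as far as the arm can. A call with a number of a shift or a turn outside -1 to 1 is refused whole. A call with a gripper value outside its range is refused whole. OPENING is the opening, from -1 (shut) to 1 (fully open), so that 0 is half open, set as the call begins (- or left out, the last holds). The fingers move at their own pace and stop on an object; FORCE is the grip in N (left out, the last holds). Time passes only in rows, so rows that repeat a pose let the fingers close. It gives the time, the measured TCP pose, the force, the opening and the grip force at its end, in the units of the state.
- monitor.get_obs(): the state, without advancing time (a new reading comes with each control period).
- viewer.capture(name): name is "scene" or "side" or "wrist"; returns a dict with "img" (420x560x3 uint8, red, green, blue), "z_map" (420x560 float32, m along the optical axis (not along the pixel's ray), 0 where there is no reading), "fx", "fy", "cx", "cy" (pixels), "R" (3x3) and "t" (3): a world point X has camera coordinates R X + t. Camera axes: x right, y down, z forward; pixel columns grow to the right and rows downward; lengths in m; the calibration is good to about 2 mm. The wrist camera is an equidistant fisheye: a pixel r from the principal point sees the ray r / f radians off the axis. A picture is of the moment at which its call begins.
- job.close_job(): hands the job in; it is judged then, once.
Trained networks look in the newest picture that a camera, given by its name, has taken for a name from the list of things; names that differ only in an ending like _2 or _b are one class to them, and where a whole thing is asked for, a point or a joint stands for the part that bears it (a point fixed in the world has none). Each returns a list of dicts, best first, with "p" (0 to 1); they miss things now and then, are a little off and sometimes report something else, mostly with a low value. They report only what shows in the picture. A call takes as long as a camera call. They do not tell look-alikes from the thing itself.
- search_frame(camera, target): "position" ([column, row] in pixels, amid what is visible of it).
The state is a dict: "time": time; "joints": joint angles; "joint_vel": joint speeds; "effort": joint torques, N m; "ee_pos": TCP position; "orientation": TCP orientation; "force": force on the tool from outside, world axes, zero at the start; "wrist_torque": the same for the moment, N m; "gripper_width": finger opening in m; "finger_force": force on a finger pad.
Only numpy, scipy, OpenCV 4.12 (cv2) and the standard library are available. Lean on these libraries where they do the work, as an engineer would, in place of code of your own. Each camera call takes 0.05 s, during which the arm holds its last target. There are 200 camera calls.

## Working session

There is one attempt and no reset: what is moved stays moved. The work goes in short steps, Python scripts to look and compute and a shell command to move; the robot and the scene stay as the last step left them, time stands still between calls to the robot, and variables do not carry over. Pictures are saved under pics/ and viewed, at most 10 in all, crops included, and the job is handed in when it is done.

```bash
ls; mkdir -p pics
cat > h.py <<'E'
import numpy as np, cv2
from scipy.spatial.transform import Rotation as Ro
from cell import monitor, viewer, job, search_frame
def world(c,u,v,z=None,plane=None):
    R=np.array(c['R']);t=np.array(c['t'])
    d=np.array([(u-c['cx'])/c['fx'],(v-c['cy'])/c['fy'],1.0])
    if plane is not None:
        o=-R.T@t; w=R.T@d; return o+w*(plane-o[2])/w[2]
    if z is None: z=c['z_map'][int(v),int(u)]
    return R.T@(d*z-t)
def cloud(c):
    v,u=np.mgrid[0:420,0:560]; z=c['z_map']
    P=np.stack([(u-c['cx'])/c['fx']*z,(v-c['cy'])/c['fy']*z,z],-1)-np.array(c['t'])
    W=P@np.array(c['R']); W[z==0]=np.nan; return W
E
python3 - <<'E'
from h import *
print(monitor.get_obs())
ims=[]
for n in ['scene','side']:
    c=viewer.capture(n); cv2.imwrite(f'pics/{n}0.png',c['img'][:,:,::-1])
    W=cloud(c); np.save(n+'.npy',W)
    print(n,-np.array(c['R']).T@c['t'],c['fx'])
    for k in ['key_grip','rack','socket','cam','fixture','block_center','bolt_m16','spray_can','flat_case']:
        for d in search_frame(n,k)[:3]:
            u,v=d['position']; print(k,round(d['p'],2),np.round([u,v]),np.round(world(c,u,v),3))
E
```

```text
pics
{'time': 0.0, 'joints': array([ 1.04339921e+00,  3.51265336e-01,  1.65245834e+00, -7.49364264e-06,
        1.13908408e+00, -8.46104979e-02]), 'joint_vel': array([ 0.00128036,  0.00179976,  0.00078311, -0.00033762,  0.00029026,
       -0.00113609]), 'effort': array([ 1.09088636e-03, -5.06104732e+01, -2.91402447e+01, -4.16601017e-05,
        4.50392705e-03,  7.74785889e-06]), 'ee_pos': array([0.23546243, 0.49666803, 0.23072946]), 'orientation': array([-6.89775733e-01, -3.06456383e+00,  1.82302085e-03]), 'force': array([-0.72029338,  0.31414315,  0.27575006]), 'wrist_torque': array([ 0.0031839 , -0.02979597,  0.0226958 ]), 'finger_force': 0.0, 'gripper_width': 0.08536128302309116}
scene [-0.37770476 -0.78154655  0.79067125] 455.38264105521415
key_grip 0.69 [172. 197.] [0.635 0.425 0.024]
key_grip 0.57 [222. 206.] [0.572 0.115 0.107]
rack 0.58 [224. 229.] [0.585 0.127 0.009]
rack 0.57 [226. 206.] [0.62  0.141 0.078]
rack 0.23 [170. 195.] [0.641 0.44  0.024]
socket 0.57 [298. 254.] [ 0.552 -0.191  0.049]
cam 0.69 [292. 254.] [ 0.553 -0.168  0.04 ]
fixture 0.72 [296. 257.] [ 0.552 -0.
[... 343 characters left out ...]
 [ 0.549 -0.181  0.04 ]
flat_case 0.85 [172. 198.] [0.624 0.411 0.027]
side [ 0.04309869 -0.95942723  1.00808936] 433.7083501925793
key_grip 0.77 [234. 201.] [0.58  0.119 0.085]
rack 0.79 [232. 216.] [0.573 0.126 0.015]
socket 0.86 [275. 266.] [ 0.555 -0.182  0.04 ]
cam 0.69 [275. 263.] [ 0.554 -0.181  0.051]
cam 0.28 [232. 200.] [0.57  0.113 0.097]
fixture 0.77 [281. 266.] [ 0.566 -0.197  0.046]
block_center 0.94 [350. 351.] [ 0.548 -0.539  0.046]
block_center 0.86 [270. 254.] [ 0.566 -0.138  0.046]
block_center 0.74 [311. 310.] [ 0.547 -0.378  0.039]
bolt_m16 0.69 [315. 215.] [ 0.8   -0.061  0.049]
spray_can 0.9 [288. 189.] [0.769 0.063 0.099]
flat_case 0.65 [210. 174.] [0.617 0.397 0.024]
```

Run:
```python
import cv2,numpy as np
a=cv2.imread('pics/side0.png'); 
cv2.imwrite('pics/a.png',cv2.resize(a[140:380,160:460],(750,600),interpolation=cv2.INTER_CUBIC))
for n in ['scene','side']:
    W=np.load(n+'.npy')
    # key bar
    m=(abs(W[...,0]-.58)<.14)&(abs(W[...,1]-.12)<.14)&(W[...,2]>.098)&(W[...,2]<.125)
    P=W[m]; print(n,'bar',len(P),P.mean(0),P.min(0),P.max(0))
    c,s,a=cv2.minAreaRect((P[:,:2]*1000).astype(np.float32)); print(c,s,a)
    m=(abs(W[...,0]-.555)<.06)&(abs(W[...,1]+.18)<.06)&(abs(W[...,2]-.068)<.005)
    P=W[m]; print('head',len(P),P.mean(0)); print(cv2.minEnclosingCircle((P[:,:2]*1000).astype(np.float32)))
    m=(abs(W[...,0]-.566)<.1)&(abs(W[...,1]+.13)<.12)&(abs(W[...,2]-.046)<.0045)
    P=W[m]; print('top46',len(P),cv2.minAreaRect((P[:,:2]*1000).astype(np.float32)))
```

```text
scene bar 230 [0.56421531 0.11874389 0.10750433] [0.49128406 0.08891957 0.09803072] [0.65508158 0.16291271 0.1139416 ]
(571.671875, 124.08086395263672) (173.08155822753906, 38.2040901184082) 20.49881935119629
head 66 [ 0.56554792 -0.17615813  0.0671515 ]
((565.4873657226562, -174.82968139648438), 19.98427963256836)
top46 583 ((588.224853515625, -109.40569305419922), (134.5985870361328, 141.4804229736328), 22.16639518737793)
side bar 254 [0.5728974  0.11795983 0.10768317] [0.49550716 0.08477417 0.0981185 ] [0.65930698 0.1638334  0.11557838]
(579.1956787109375, 123.18035888671875) (177.13539123535156, 40.103824615478516) 20.668752670288086
head 81 [ 0.56908093 -0.17874914  0.06715598]
((569.6897583007812, -178.53073120117188), 19.224159240722656)
top46 624 ((594.683349609375, -114.50000762939453), (130.54379272460938, 145.35317993164062), 20.84918975830078)
```

View pics/a.png

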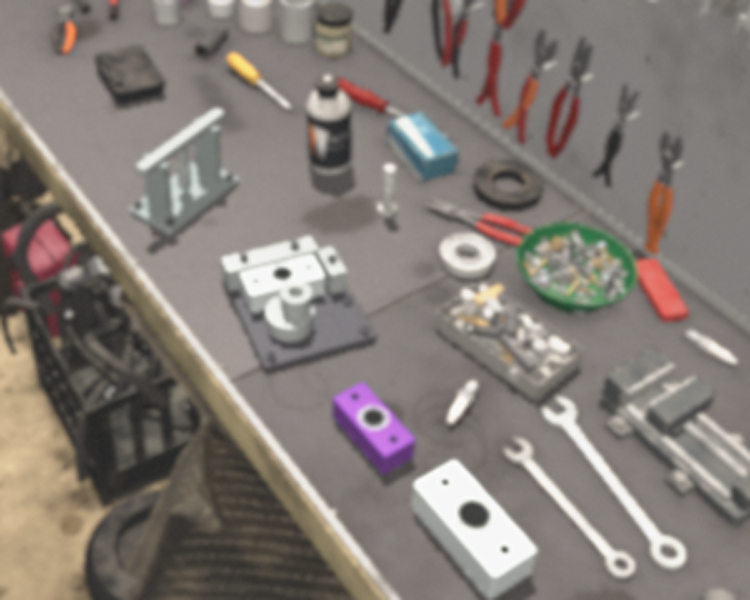

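View pics/scene0.png

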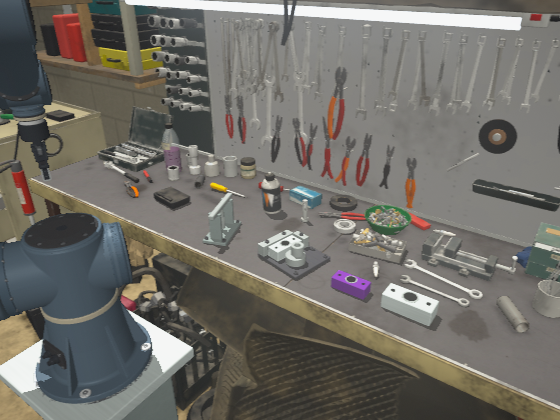

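Besides the block in the fixture (scene 281,247), two other blocks look like it. One is purple (scene 350,285), so I leave it. The other is white and larger (scene 410,305). The smaller non-purple one lies in the fixture between cam and fence, so that is the block meant, and the enlarged crop (285,275) shows it there. The rack with the key is at crop (185,165), and the cam head is at crop (297,295).

```bash
cat >> h.py <<'E'
def plan(p,yaw):
    """shift and turn (tool axes, full-scale units) to TCP p, pointing down, tool x at yaw deg (mod 180)"""
    o=monitor.get_obs(); R=Ro.from_rotvec(o['orientation']); x=R.as_matrix()[:,0]; cur=np.degrees(np.arctan2(x[1],x[0]))
    d=(yaw-cur+90)%180-90; y=np.radians(cur+d)
    T=Ro.from_matrix(np.array([[np.cos(y),np.sin(y),0],[np.sin(y),-np.cos(y),0],[0,0,-1]]).T)
    s=R.inv().apply(np.array(p)-o['ee_pos'])/0.5; r=(R.inv()*T).as_rotvec()/(np.pi/4)
    print('cur yaw',cur,'turn',d,'rows',np.round(s,4),np.round(r,4),'n',max(np.abs(s).max()*12,abs(d)/7.16))
E
python3 -c "
from h import *
plan([.5,.12,.30],21)"
```

```text
cur yaw 154.6323583321498 turn 46.367641667850194 rows [-0.8008 -0.4547 -0.1374] [ 0.      0.     -1.0304] n 9.60935667119072
```

```bash
python3 -m creep '-.8 -.455 -.137 0 0 -1; -.8 -.455 -.137 0 0 -1; -.8 -.455 -.137 0 0 -1; -.8 -.455 -.137 0 0 -1; -.8 -.455 -.137 0 0 -1; -.8 -.455 -.137 0 0 -1; -.8 -.455 -.137 0 0 -1; -.8 -.455 -.137 0 0 -1; -.8 -.455 -.137 0 0 -1; -.8 -.455 -.137 0 0 -1; -.8 -.455 -.137 0 0 -1; -.8 -.455 -.137 0 0 -1' 1
cat >> h.py <<'E'
def fish(c,u,v,plane):
    q=np.array([u-c['cx'],v-c['cy']]); r=np.hypot(*q); th=r/c['fx']
    d=np.array([*(q/max(r,1e-9)*np.sin(th)),np.cos(th)]); R=np.array(c['R']); o=-R.T@c['t']; w=R.T@d
    return o+w*(plane-o[2])/w[2]
def fproj(c,X):
    p=np.array(c['R'])@X+c['t']; th=np.arctan2(np.hypot(p[0],p[1]),p[2]); q=p[:2]/np.hypot(*p[:2])*th*c['fx']
    return q+[c['cx'],c['cy']]
def fcloud(c):
    v,u=np.mgrid[0:420,0:560]; z=c['z_map']; a=u-c['cx'];b=v-c['cy']; r=np.hypot(a,b)+1e-9; th=r/c['fx']; k=np.tan(np.minimum(th,1.5))/r
    W=(np.stack([a*k*z,b*k*z,z],-1)-np.array(c['t']))@np.array(c['R']); W[(z==0)|(th>1.4)]=np.nan; return W
E
python3 - <<'E'
from h import *
c=viewer.capture('wrist'); cv2.imwrite('pics/w1.png',c['img'][:,:,::-1]); 
print(-np.array(c['R']).T@c['t'],c['R'],c['fx'],c['cx'],c['cy'])
for k in ['key_grip','rack','socket']:
    for d in search_frame('wrist',k)[:2]: print(k,d,fish(c,*d['position'],.111))
W=fcloud(c); 
def rect(m): P=W[m]; print(len(P),P.mean(0),cv2.minAreaRect((P[:,:2]*1000).astype(np.float32)))
rect((abs(W[...,0]-.575)<.13)&(abs(W[...,1]-.123)<.13)&(W[...,2]>.100)&(W[...,2]<.125))
rect((abs(W[...,0]-.568)<.04)&(abs(W[...,1]+.178)<.04)&(W[...,2]>.062)&(W[...,2]<.075))
E
```

```text
time: 2.0
ee_pos: [0.5007, 0.1176, 0.3004]
orientation: [-0.534, 3.095, -0.0]
force: [0.5, 0.7, -0.7]
gripper_width: 0.0852
finger_force: 0.0
[0.42200821 0.08958126 0.44198521] [[-0.33552835  0.94202957 -0.00100512]
 [ 0.89122057  0.31777672  0.32364154]
 [ 0.3051993   0.10769512 -0.94617924]] 325.19226210127806 281.85712467243434 209.76997794976816
key_grip {'position': [266.1, 235.3], 'p': 0.67} [0.56281858 0.12083664 0.111     ]
rack {'position': [275.8, 215.5], 'p': 0.83} [0.53714832 0.12327798 0.111     ]
socket {'position': [72.4, 150.8], 'p': 0.87} [ 0.54256367 -0.13141051  0.111     ]
socket {'position': [104.8, 166.2], 'p': 0.72} [ 0.54721487 -0.08167992  0.111     ]
2374 [0.56741812 0.12215408 0.10825063] ((576.0480346679688, 124.95147705078125), (169.64126586914062, 38.6958122253418), 19.682872772216797)
378 [ 0.56738568 -0.17372432  0.06643335] ((568.4507446289062, -174.90463256835938), (36.73298645019531, 37.6928596496582), 30.879987716674805)
```

View pics/w1.png

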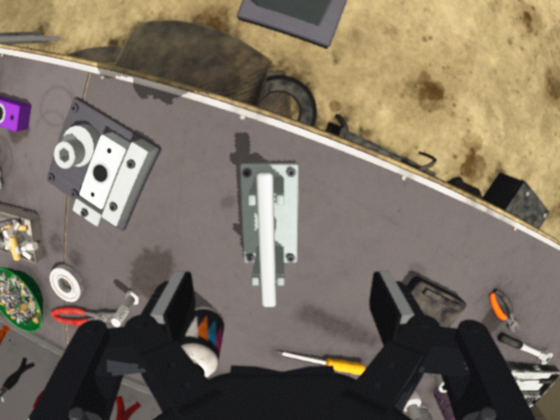

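The wrist picture shows the bar from about (265,177) to (268,303), with the rack under it and the cam head at (70,150).

Run:
```python
from h import *
c=viewer.capture('wrist'); W=fcloud(c)
m=(abs(W[...,0]-.575)<.13)&(abs(W[...,1]-.123)<.13)&(W[...,2]>.1065)&(W[...,2]<.125)
P=W[m]; r=cv2.minAreaRect((P[:,:2]*1000).astype(np.float32)); print(len(P),P.mean(0),r)
a=fish(c,265,174,.111);b=fish(c,268,305,.111); print(a,b,(a+b)/2,np.degrees(np.arctan2(*(b-a)[1::-1])),np.hypot(*(b-a)[:2]))
g=[*np.array(r[0])/1000]; yaw=r[2]
plan([*g,.20],yaw)
```

```text
2006 [0.56812792 0.12232524 0.10934253] ((576.0147705078125, 125.10047912597656), (168.533203125, 18.377391815185547), 20.7484073638916)
[0.49615004 0.09937525 0.111     ] [0.64986794 0.15440416 0.111     ] [0.57300899 0.12688971 0.111     ] 19.69667500007815 0.16327085769843802
cur yaw -160.39264702365418 turn 1.1410543875457506 rows [-0.148  -0.0424  0.199 ] [ 0.0004 -0.0007 -0.0254] n 2.3882907732058882
```

```bash
python3 -m creep '-.148 -.042 .15 0 0 -.025; -.148 -.042 .15 0 0 -.025; -.148 -.042 .15 0 0 -.025; -.148 -.042 .25 0 0 -.025; -.148 -.042 .3 0 0 -.025; -.148 -.042 .35 0 0 -.025; -.148 -.042 .4 0 0 -.025; -.148 -.042 .428 0 0 -.025; -.148 -.042 .428 0 0 -.025; -.148 -.042 .428 0 0 -.025'
python3 -m creep '0 0 0 0 0 0;0 0 0 0 0 0;0 0 0 0 0 0;0 0 0 0 0 0;0 0 0 0 0 0;0 0 0 0 0 0;0 0 0 0 0 0;0 0 0 0 0 0;0 0 0 0 0 0;0 0 0 0 0 0' -1 60
```

```text
time: 3.08
ee_pos: [0.5757, 0.1261, 0.0857]
orientation: [0.568, -3.089, -0.0]
force: [-0.4, -0.5, 0.4]
gripper_width: 0.0856
finger_force: 0.0
time: 3.92
ee_pos: [0.5766, 0.1251, 0.0863]
orientation: [-0.566, 3.09, -0.0]
force: [-1.8, -0.9, 6.2]
gripper_width: 0.0168
finger_force: 59.1
```

```bash
python3 -m creep '0 0 -.03 0 0 0;0 0 -.06 0 0 0;0 0 -.12 0 0 0;0 0 -.18 0 0 0;0 0 -.24 0 0 0;0 0 -.3 0 0 0; 0 0 -.3 0 0 0; 0 .25 -.3 0 0 0; 0 .25 -.3 0 0 0; 0 .25 -.3 0 0 0; 0 .25 -.3 0 0 0;0 .25 -.3 0 0 0'
python3 - <<'E'
from h import *
c=viewer.capture('wrist'); W=fcloud(c)
np.savez('w2.npz',**{k:np.array(c[k]) for k in c})
for n,k in enumerate(['socket','cam','fixture','block_center','key_grip']):
    for d in search_frame('wrist',k)[:2]: print(k,d,fish(c,*d['position'],.068))
m=(abs(W[...,0]-.568)<.04)&(abs(W[...,1]+.176)<.04)&(W[...,2]>.062)&(W[...,2]<.074)
P=W[m]; print(len(P),P.mean(0),cv2.minEnclosingCircle((P[:,:2]*1000).astype(np.float32)))
# top-down rectified patch at z=.068, 10px/mm, centred .568,-.176 (up = +x, left=+y)
N=600; jj,ii=np.meshgrid(np.arange(N),np.arange(N)); X=.568+(N/2-ii)/1e4; Y=-.176+(N/2-jj)/1e4
Q=np.stack([X,Y,np.full_like(X,.068)],-1)@np.array(c['R']).T+c['t']; rr=np.hypot(Q[...,0],Q[...,1]); th=np.arctan2(rr,Q[...,2])
mx=(c['cx']+Q[...,0]/rr*th*c['fx']).astype(np.float32); my=(c['cy']+Q[...,1]/rr*th*c['fx']).astype(np.float32)
r=cv2.remap(c['img'],mx,my,cv2.INTER_CUBIC)[:,:,::-1]
f=cv2.resize(c['img'],(400,300))[:,:,::-1]
o=np.zeros((600,800,3),np.uint8); o[:400,:400]=cv2.resize(r,(400,400)); o[:300,400:]=f; cv2.imwrite('pics/w2.png',o)
E
```

```text
time: 4.92
ee_pos: [0.5308, 0.2436, 0.2347]
orientation: [0.571, -3.088, 0.0]
force: [0.5, -0.8, -4.4]
gripper_width: 0.0169
finger_force: 60.0
socket {'position': [4.0, 99.3], 'p': 0.75} [ 0.5392091  -0.11882791  0.068     ]
cam {'position': [6.5, 95.6], 'p': 0.8} [ 0.53375166 -0.11506174  0.068     ]
fixture {'position': [33.7, 127.9], 'p': 0.94} [ 0.56028475 -0.0549192   0.068     ]
key_grip {'position': [280.9, 224.5], 'p': 0.94} [0.56602287 0.25581778 0.068     ]
0 [nan nan nan] ((0.0, 0.0), 0.0)<stdin>:7: RuntimeWarning: Mean of empty slice.
  ret = um.true_divide(
```

View pics/w2.png

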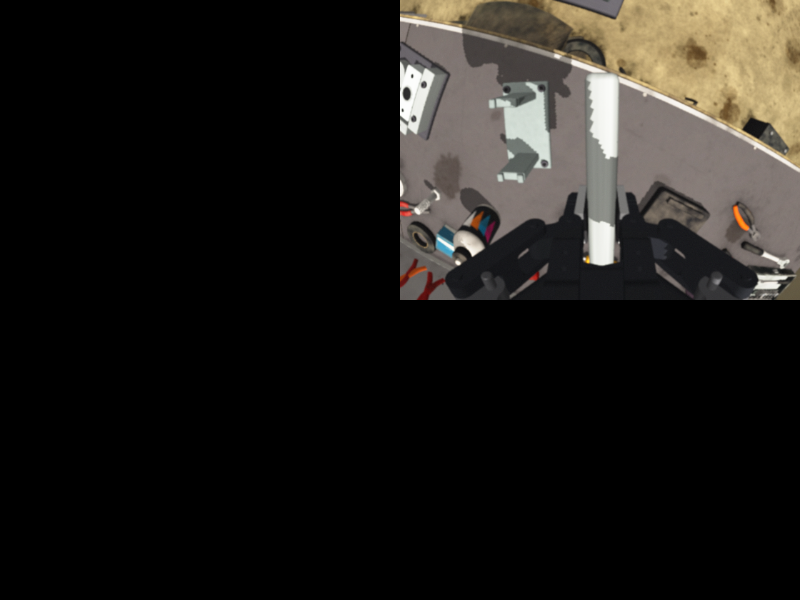

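The picture shows the key held, with the bar across at about (602,165), and the rack empty. I moved the wrong way along tool y, so I go to the other side now.

```bash
python3 -m creep '.07 -.54 0 0 0 0;.07 -.54 0 0 0 0;.07 -.54 0 0 0 0;.07 -.54 0 0 0 0;.07 -.54 0 0 0 0;.07 -.54 0 0 0 0;.07 -.54 0 0 0 0;.07 -.54 0 0 0 0;.07 -.54 0 0 0 0'
cat > look.py <<'E'
import sys
from h import *
tag=sys.argv[1]
c=viewer.capture('wrist'); W=fcloud(c)
np.savez(tag+'.npz',**{k:np.array(c[k]) for k in c})
for k in ['socket','cam']:
    for d in search_frame('wrist',k)[:1]: print(k,d,fish(c,*d['position'],.068))
m=(abs(W[...,0]-.568)<.04)&(abs(W[...,1]+.176)<.04)&(W[...,2]>.062)&(W[...,2]<.074)
P=W[m]; print(len(P))
if len(P): print(P.mean(0),cv2.minEnclosingCircle((P[:,:2]*1000).astype(np.float32)))
N=600; jj,ii=np.meshgrid(np.arange(N),np.arange(N)); X=.568+(N/2-ii)/1e4; Y=-.176+(N/2-jj)/1e4
Q=np.stack([X,Y,np.full_like(X,.068)],-1)@np.array(c['R']).T+c['t']; rr=np.hypot(Q[...,0],Q[...,1]); th=np.arctan2(rr,Q[...,2])
mx=(c['cx']+Q[...,0]/rr*th*c['fx']).astype(np.float32); my=(c['cy']+Q[...,1]/rr*th*c['fx']).astype(np.float32)
r=cv2.remap(c['img'],mx,my,cv2.INTER_CUBIC)[:,:,::-1]
f=cv2.resize(c['img'],(400,300))[:,:,::-1]
o=np.zeros((400,800,3),np.uint8); o[:400,:400]=cv2.resize(r,(400,400)); o[:300,400:]=f; cv2.imwrite(f'pics/{tag}.png',o)
E
python3 look.py w3
```

```text
time: 5.97
ee_pos: [0.595, -0.0247, 0.2355]
orientation: [0.561, -3.091, -0.0]
force: [-1.0, 0.9, -3.5]
gripper_width: 0.017
finger_force: 60.2
socket {'position': [164.2, 112.2], 'p': 0.85} [ 0.56175514 -0.16031064  0.068     ]
cam {'position': [209.0, 300.6], 'p': 0.69} [ 0.75028273 -0.05736585  0.068     ]
813
[ 0.56814488 -0.17465926  0.06651634] ((568.7236938476562, -175.4794158935547), 19.419328689575195)
```

View pics/w3.png

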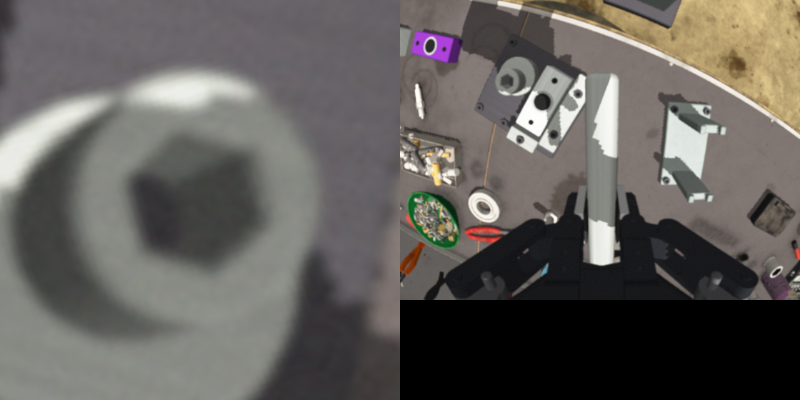

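The rectified patch shows the head circle centred at about (197,198), which is world (.5685,-.1755). The hex mouth has vertices near (182,133) and (265,212). I'll fit the hexagon and the fixture yaw numerically.

```bash
cat > hexfit.py <<'E'
import sys
from h import *
c=dict(np.load(sys.argv[1]+'.npz')); g=cv2.GaussianBlur(cv2.cvtColor(c['img'],cv2.COLOR_RGB2GRAY).astype(np.float32),(0,0),.6)
def samp(X,Y):
    Q=np.stack([X,Y,np.full_like(X,.068)],-1)@c['R'].T+c['t']; rr=np.hypot(Q[...,0],Q[...,1]); th=np.arctan2(rr,Q[...,2])
    return cv2.remap(g,(c['cx']+Q[...,0]/rr*th*c['fx']).astype(np.float32),(c['cy']+Q[...,1]/rr*th*c['fx']).astype(np.float32),cv2.INTER_LINEAR)
t=np.radians(np.arange(0,360,2.))
def ray(a,ap): # radius of hexagon with flat normals at a
    d=(t-a+np.pi/6)%(np.pi/3)-np.pi/6; return ap/np.cos(d)
best=[]
for a in range(-30,30,2):
  for dx in np.arange(-3,3.1,.5):
    for dy in np.arange(-3,3.1,.5):
      x0,y0=.5687+dx/1e3,-.1755+dy/1e3; s=0
      r=ray(np.radians(a),.0092)
      i=samp((x0+(r-.0012)*np.cos(t))[None],(y0+(r-.0012)*np.sin(t))[None]); o=samp((x0+(r+.0012)*np.cos(t))[None],(y0+(r+.0012)*np.sin(t))[None])
      best.append((np.minimum(o-i,40).mean(),a,x0,y0))
best.sort(reverse=True); print(*[np.round(b,4) for b in best[:6]],sep='\n')
for a in range(-30,30,4): print(a,round(float(max(b[0] for b in best if b[1]==a)),1),end='; ')
W=fcloud(c); m=(abs(W[...,0]-.58)<.13)&(abs(W[...,1]+.12)<.13)&(W[...,2]>.040)&(W[...,2]<.0515)
P=W[m]; print('\n',len(P)); 
# edges of block/fence tops: yaw from the long-direction lines in top-down map
im=np.zeros((600,600),np.uint8); ii=((.58+.15-P[:,0])*2000).astype(int); jj=((-.12+.15-P[:,1])*2000).astype(int); im[ii.clip(0,599),jj.clip(0,599)]=255
im=cv2.morphologyEx(im,cv2.MORPH_CLOSE,np.ones((5,5))); cnt,_=cv2.findContours(im,0,2)
for k in sorted(cnt,key=cv2.contourArea)[-3:]: 
    (u,v),s,a=cv2.minAreaRect(k); print('centre',.73-v/2000,.03-u/2000,np.array(s)/2,'box angle',a)
cv2.imwrite('pics/top.png',im)
E
python3 hexfit.py w3
```

```text
[ 36.9348 -16.       0.5677  -0.1755]
[ 36.9172 -18.       0.5677  -0.1755]
[ 36.9041 -14.       0.5677  -0.1755]
[ 36.8387 -12.       0.5677  -0.1755]
[ 36.8324 -20.       0.5677  -0.1755]
[ 36.8179 -16.       0.5682  -0.1755]
-30 36.1; -26 36.5; -22 36.7; -18 36.9; -14 36.9; -10 36.7; -6 36.3; -2 35.8; 2 35.4; 6 35.1; 10 35.0; 14 35.0; 18 35.1; 22 35.4; 26 35.7; 
 7193
centre 0.5637493438720703 -0.1603271484375 [27.68122101  7.28833485] box angle 69.92847442626953
centre 0.608140266418457 -0.0945851058959961 [ 70.63539886 152.98817444] box angle 35.28120422363281
centre 0.5836065826416015 -0.12116864013671874 [ 44.17995071 100.41506958] box angle 12.707113265991211
```

View pics/top.png

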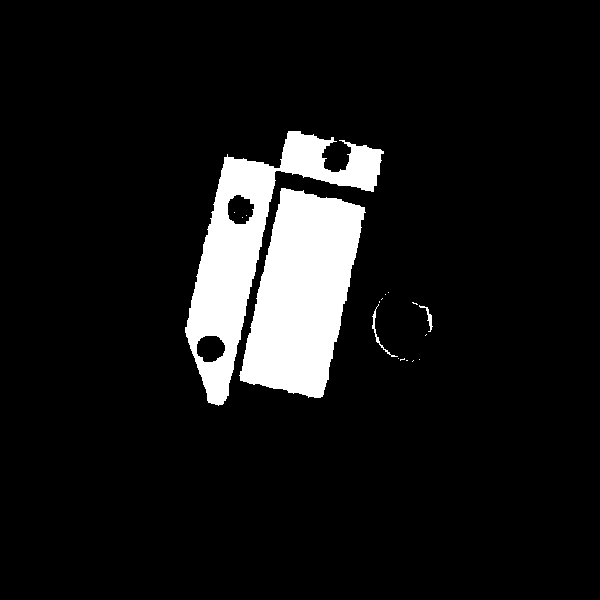

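The top-down map gives the block as 44 x 100 mm at yaw -12.7°, and the socket hex at about -16° (mod 60), so the cam is near 0.06 rad. The block centre and the head circle give the same cam axis. I'll insert with the bar at yaw 44°.

```bash
python3 -c "
from h import *
plan([.5682,-.1755,.16],44); print(monitor.get_obs()['joints'])"
```

```text
cur yaw -159.22038382799832 turn 23.22038382799832 rows [ 0.1584 -0.2676  0.1514] [ 4.00e-04 -1.00e-04 -5.16e-01] n 3.243070367038871
[-1.15781967e-01  4.28618339e-01  1.52499797e+00  1.97858968e-04
  1.18822414e+00 -2.04932488e+00]
```

```bash
python3 -m creep '.158 -.268 0 0 0 -.516;.158 -.268 0 0 0 -.516;.158 -.268 0 0 0 -.516;.158 -.268 0 0 0 -.516;.158 -.268 .08 0 0 -.516;.158 -.268 .15 0 0 -.516;.158 -.268 .15 0 0 -.516;.158 -.268 .15 0 0 -.516;.158 -.268 .15 0 0 -.516'
python3 - <<'E'
from h import *
c=viewer.capture('side'); cv2.imwrite('pics/s4.png',cv2.resize(c['img'][180:330,180:380],(800,600),interpolation=cv2.INTER_CUBIC)[:,:,::-1])
plan([.5682,-.1755,.130],44); o=monitor.get_obs();print(o['joints'],o['ee_pos'],o['force'])
c=viewer.capture('wrist'); W=fcloud(c)
z=o['ee_pos'][2]+.0167
m=(np.hypot(W[...,0]-.568,W[...,1]+.1755)<.12)&(abs(W[...,2]-z-.006)<.005)
P=W[m]; print(len(P),cv2.minAreaRect((P[:,:2]*1000).astype(np.float32)))
E
```

```text
time: 6.87
ee_pos: [0.5698, -0.1757, 0.1629]
orientation: [-1.178, 2.911, -0.003]
force: [-0.0, -0.1, -2.4]
gripper_width: 0.0169
finger_force: 60.2
cur yaw -135.95179786730472 turn -0.0482021326952804 rows [0.0022 0.0032 0.0666] [-0.0041  0.0018  0.0011] n 0.7990774095266402
[-3.77280677e-01  5.07008047e-01  1.59395569e+00 -1.91931824e-05
  1.03710168e+00 -2.71685111e+00] [ 0.569974   -0.17584656  0.16330136] [-0.23869177 -0.82501359 -3.48821305]
12170 ((557.5134887695312, -191.02220153808594), (128.0550994873047, 43.54173278808594), 54.06138229370117)
```

View pics/s4.png

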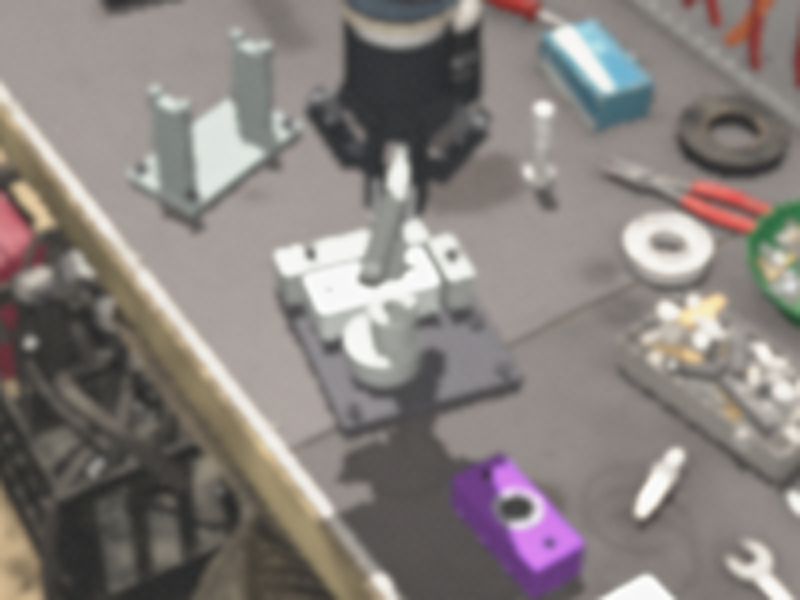

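The side view shows the key hanging upright over the cam head, with its tip around (375,270) above (385,310). I lower it to just over the mouth, then in slowly.

```bash
python3 -m creep '.002 .003 .02 0 0 0;.002 .003 .04 0 0 0;.002 .003 .047 0 0 0;.002 .003 .047 0 0 0'
python3 -m creep '0 0 .008 0 0 0;0 0 .016 0 0 0;0 0 .024 0 0 0;0 0 .03 0 0 0;0 0 .03 0 0 0'
python3 -c "
from h import *
plan([.5682,-.1755,.104],44)"
```

```text
time: 7.3
ee_pos: [0.5662, -0.1755, 0.1359]
orientation: [1.176, -2.912, -0.002]
force: [-0.2, -0.1, -3.1]
gripper_width: 0.0167
finger_force: 60.3
time: 7.72
ee_pos: [0.5672, -0.176, 0.1219]
orientation: [-1.176, 2.912, -0.001]
force: [3.7, -1.0, -5.9]
gripper_width: 0.0168
finger_force: 60.1
cur yaw -136.03153210326875 turn 0.031532103268773426 rows [-0.0021 -0.0006  0.0357] [-0.0011  0.0005 -0.0007] n 0.42887235739567264
```

```bash
python3 -m creep '-.001 0 .01 0 0 0;-.001 0 .02 0 0 0;-.001 0 .028 0 0 0;-.001 0 .034 0 0 0;-.001 0 .036 0 0 0;-.001 0 .036 0 0 0;-.001 0 .036 0 0 0'
```

```text
time: 8.3
ee_pos: [0.5674, -0.1756, 0.1044]
orientation: [-1.176, 2.913, -0.001]
force: [4.4, -2.2, -2.0]
gripper_width: 0.017
finger_force: 60.5
```

```bash
python3 -m creep '0 0 0 0 0 0;0 0 0 0 0 0;0 0 0 0 0 0;0 0 0 0 0 0;0 0 0 0 0 0;0 0 0 0 0 0;0 0 0 0 0 0;0 0 0 0 0 0' 0.3
python3 -m creep '0 0 -.03 0 0 0;0 0 -.06 0 0 0;0 0 -.12 0 0 0;0 0 -.18 0 0 0;0 0 -.22 0 0 0;0 0 -.22 0 0 0;0 0 -.22 0 0 0'
python3 - <<'E'
from h import *
o=monitor.get_obs();print(o['ee_pos'],o['joints'],o['gripper_width'])
c=viewer.capture('wrist'); cv2.imwrite('pics/w5.png',c['img'][:,:,::-1]); W=fcloud(c)
m=(np.hypot(W[...,0]-.568,W[...,1]+.1755)<.1)&(W[...,2]>.112)&(W[...,2]<.140)
P=W[m]; print(len(P),np.percentile(P[:,2],[5,50,95]),cv2.minAreaRect((P[:,:2]*1000).astype(np.float32)))
E
```

```text
time: 8.97
ee_pos: [0.5671, -0.1755, 0.1043]
orientation: [1.176, -2.913, -0.0]
force: [0.3, 0.4, 0.6]
gripper_width: 0.0555
finger_force: 0.0
time: 9.55
ee_pos: [0.5675, -0.1756, 0.2151]
orientation: [-1.176, 2.912, -0.002]
force: [-0.9, 0.9, -0.5]
gripper_width: 0.0557
finger_force: 0.0
[ 0.56747039 -0.17559515  0.21512109] [-3.78453612e-01  4.45681915e-01  1.55217052e+00  6.93312434e-06
  1.14181865e+00 -2.71674036e+00] 0.05568111209627385
4795 [0.12494391 0.12749817 0.12876852] ((567.8983154296875, -175.84475708007812), (168.4102783203125, 18.26022720336914), 43.683650970458984)
```

View pics/w5.png

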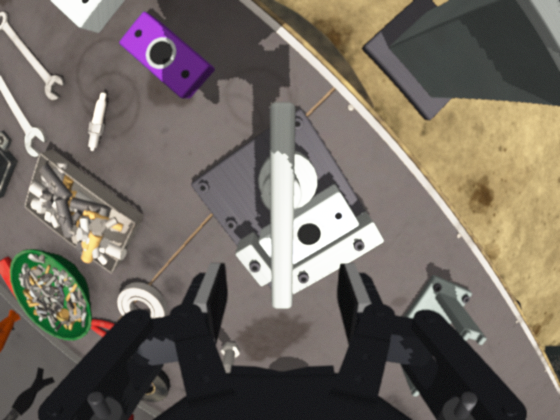

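The picture shows the key standing in the head, its bar running from (283,105) to (282,305), hand clear. The bar is centred on the socket and its height reads as home with the same 1.5 mm bias seen before. Next I straddle the near arm at 60 mm radius.

```bash
python3 -c "
from h import *
plan([.5246,-.2172,.105],43.7)"
python3 -m creep '.12 0 0 0 0 0;.12 0 0 0 0 0;.12 0 0 0 0 0;.12 0 0 0 0 0;.12 0 0 0 0 0' -.2
```

```text
cur yaw -136.02463588135438 turn -0.27536411864559796 rows [ 0.119  -0.0015  0.2177] [ 0.0004 -0.0003  0.0061] n 2.612355371172663
time: 10.02
ee_pos: [0.5241, -0.2167, 0.2134]
orientation: [1.176, -2.913, -0.002]
force: [-0.7, 0.7, 0.5]
gripper_width: 0.0341
finger_force: 0.0
```

```bash
python3 -c "
from h import *
plan([.5246,-.2172,.105],43.7)"
```

```text
cur yaw -136.0343278491721 turn -0.2656721508279247 rows [-1.000e-04 -1.700e-03  2.169e-01] [ 0.0017 -0.0003  0.0059] n 2.6024026452452453
```

```bash
python3 -m creep '0 0 .05 0 0 0;0 0 .1 0 0 0;0 0 .14 0 0 0;0 0 .17 0 0 0;0 0 .2 0 0 0;0 0 .216 0 0 0;0 0 .216 0 0 0;0 0 .216 0 0 0'
python3 -m creep '0 .008 0 0 0 .083;-.001 .016 0 0 0 .167;-.002 .023 0 0 0 .25;-.004 .031 0 0 0 .333;-.006 .039 0 0 0 .417;-.008 .046 0 0 0 .5;-.011 .053 0 0 0 .583;-.016 .06 0 0 0 .667;-.02 .067 0 0 0 .75;-.02 .067 0 0 0 .75' -.3
```

```text
time: 10.68
ee_pos: [0.5243, -0.2167, 0.1063]
orientation: [1.177, -2.913, -0.001]
force: [-0.1, 0.2, 0.4]
gripper_width: 0.0342
finger_force: 0.0
time: 11.52
ee_pos: [0.5087, -0.1862, 0.1076]
orientation: [-0.276, 3.127, -0.003]
force: [0.0, -2.1, 1.8]
gripper_width: 0.0299
finger_force: 1.3
```

```bash
python3 -m creep '0 .008 0 0 0 .083;-.001 .016 0 0 0 .167;-.002 .023 0 0 0 .25;-.004 .031 0 0 0 .333;-.006 .039 0 0 0 .417;-.008 .046 0 0 0 .5;-.011 .053 0 0 0 .583;-.016 .06 0 0 0 .667;-.02 .067 0 0 0 .75;-.02 .067 0 0 0 .75'
python3 - <<'E'
from h import *
o=monitor.get_obs();d=o['ee_pos'][:2]-[.568,-.1757];print(np.hypot(*d),np.degrees(np.arctan2(d[1],d[0]))%360,o['force'],o['joints'])
c=viewer.capture('wrist'); W=fcloud(c)
m=(np.hypot(W[...,0]-.568,W[...,1]+.1755)<.095)&(W[...,2]>.120)&(W[...,2]<.1305)
P=W[m]; print(len(P),cv2.minAreaRect((P[:,:2]*1000).astype(np.float32)))
E
```

```text
time: 12.35
ee_pos: [0.5124, -0.1514, 0.1072]
orientation: [0.64, 3.074, -0.001]
force: [-1.0, -2.6, 2.5]
gripper_width: 0.0298
finger_force: 1.5
0.06063380710573422 156.3735584632407 [-1.000406   -2.56339198  2.52193242] [-3.74190899e-01  4.86281129e-01  1.79848083e+00 -5.67014200e-04
  8.55439816e-01 -1.53391787e+00]
5606 ((520.3630981445312, -161.7981719970703), (54.289180755615234, 70.82537078857422), 47.29341125488281)
```

```bash
python3 -m creep '0 .008 0 0 0 .083;-.001 .016 0 0 0 .167;-.002 .023 0 0 0 .25;-.004 .031 0 0 0 .333;-.006 .039 0 0 0 .417;-.006 .039 0 0 0 .417'
python3 -m creep '0 .008 0 0 0 .083;-.001 .012 0 0 0 .125;-.001 .012 0 0 0 .125'
```

```text
time: 12.9
ee_pos: [0.5228, -0.1347, 0.1068]
orientation: [1.132, 2.93, -0.0]
force: [-1.4, -2.4, 1.8]
gripper_width: 0.0301
finger_force: 1.5
time: 13.15
ee_pos: [0.5268, -0.1307, 0.1065]
orientation: [-1.271, -2.873, 0.0]
force: [-1.6, -2.9, 3.0]
gripper_width: 0.0298
finger_force: 1.7
```

```bash
python3 -m creep '0 .004 0 0 0 .042;0 .008 0 0 0 .083;0 .008 0 0 0 .083'
python3 -m creep '0 .004 0 0 0 .042;0 .006 0 0 0 .062;0 .006 0 0 0 .062'
```

```text
time: 13.4
ee_pos: [0.5297, -0.1281, 0.1064]
orientation: [-1.364, -2.83, 0.0]
force: [-1.8, -2.8, 2.3]
gripper_width: 0.0302
finger_force: 1.8
time: 13.65
ee_pos: [0.532, -0.1262, 0.1064]
orientation: [-1.434, -2.795, 0.0]
force: [-2.5, -2.1, 3.5]
gripper_width: 0.0297
finger_force: 2.1
```

```bash
python3 -m creep '0 .003 0 0 0 .031;0 .006 0 0 0 .062;0 .006 0 0 0 .062'
python3 -m creep '0 .003 0 0 0 .031;0 .006 0 0 0 .062;0 .006 0 0 0 .062'
```

```text
time: 13.9
ee_pos: [0.5345, -0.1243, 0.1063]
orientation: [-1.503, -2.759, 0.0]
force: [-2.1, -3.7, 2.3]
gripper_width: 0.0299
finger_force: 2.0
time: 14.15
ee_pos: [0.5369, -0.1227, 0.1062]
orientation: [-1.569, -2.721, 0.0]
force: [-3.4, -3.5, 3.0]
gripper_width: 0.0298
finger_force: 2.4
```

Run:
```python
from h import *
o=monitor.get_obs();d=o['ee_pos'][:2]-[.568,-.1757];print(np.hypot(*d),np.degrees(np.arctan2(d[1],d[0]))%360)
c=viewer.capture('wrist'); W=fcloud(c)
f=(np.hypot(W[...,0]-.568,W[...,1]+.1755)<.095)&(W[...,2]>.120)&(W[...,2]<.1305)&(c['img'].mean(-1)>90)
P=W[f]; print(len(P),cv2.minAreaRect((P[:,:2]*1000).astype(np.float32)))
a=cv2.resize(c['img'],(400,300)); s=viewer.capture('side'); b=cv2.resize(s['img'][200:320,200:360],(400,300),interpolation=cv2.INTER_CUBIC)
cv2.imwrite('pics/w6.png',np.hstack([a,b])[:,:,::-1])
```

```text
0.06141948808426501 120.41213805446499
4795 ((539.7105102539062, -134.60105895996094), (48.811622619628906, 69.15924835205078), 10.280129432678223)
```

View pics/w6.png

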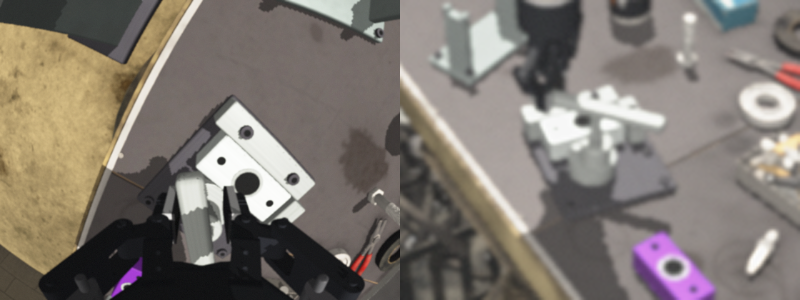

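The wrist view shows the bar against the left finger at about (190,205), and the block (245,180) close up to the fence. The swing is nearly at the stop, so I nudge on while watching the force.

```bash
python3 -m creep '0 .003 0 0 0 .031;0 .006 0 0 0 .062;0 .006 0 0 0 .062'
python3 -m creep '0 .003 0 0 0 .031;0 .006 0 0 0 .062;0 .006 0 0 0 .062'
```

```text
time: 14.5
ee_pos: [0.5392, -0.1213, 0.1061]
orientation: [-1.636, -2.681, 0.001]
force: [-5.4, -4.8, 2.4]
gripper_width: 0.0301
finger_force: 3.2
time: 14.75
ee_pos: [0.5416, -0.12, 0.106]
orientation: [-1.7, -2.64, 0.002]
force: [-6.5, -6.1, 2.7]
gripper_width: 0.0301
finger_force: 4.0
```

```bash
python3 -m creep '0 .003 0 0 0 .031;0 .006 0 0 0 .062;0 .006 0 0 0 .062'
python3 -m creep '0 .003 0 0 0 .031;0 .006 0 0 0 .062;0 .006 0 0 0 .062'
```

```text
time: 15.0
ee_pos: [0.5441, -0.1188, 0.1059]
orientation: [-1.763, -2.598, 0.003]
force: [-7.6, -6.1, 2.9]
gripper_width: 0.03
finger_force: 4.7
time: 15.25
ee_pos: [0.5466, -0.1178, 0.1058]
orientation: [-1.826, -2.554, 0.003]
force: [-7.5, -5.8, 3.5]
gripper_width: 0.0297
finger_force: 5.2
```

```bash
python3 -m creep '0 -.006 0 0 0 0;0 -.012 0 0 0 0;0 -.012 0 0 0 0;0 -.012 -.03 0 0 0;0 -.012 -.08 0 0 0;0 -.012 -.14 0 0 0;0 -.012 -.2 0 0 0;0.08 -.012 -.24 0 0 0;.08 -.012 -.24 0 0 0;.08 -.012 -.24 0 0 0'
python3 - <<'E'
from h import *
for n in ['wrist','side']:
    c=viewer.capture(n); W=fcloud(c) if n=='wrist' else cloud(c)
    f=(np.hypot(W[...,0]-.568,W[...,1]+.1755)<.1)&(W[...,2]>.118)&(W[...,2]<.1325)
    P=W[f]; print(n,len(P),np.percentile(P[:,2],[5,50,95]),cv2.minAreaRect((P[:,:2]*1000).astype(np.float32)))
    A=np.c_[P[:,:2]-P[:,:2].mean(0),np.ones(len(P))]; print('plane',np.linalg.lstsq(A,P[:,2],rcond=None)[0])
    if n=='wrist': cv2.imwrite('pics/w7.png',c['img'][:,:,::-1]); w=W
P=w[(abs(w[...,0]-.58)<.13)&(abs(w[...,1]+.12)<.13)&(w[...,2]>.040)&(w[...,2]<.0515)]
im=np.zeros((600,600),np.uint8); im[((.73-P[:,0])*2000).astype(int).clip(0,599),((.03-P[:,1])*2000).astype(int).clip(0,599)]=255
im=cv2.morphologyEx(im,cv2.MORPH_CLOSE,np.ones((3,3))); cnt,_=cv2.findContours(im,0,2)
for k in sorted(cnt,key=cv2.contourArea)[-3:]:
    (u,v),s,a=cv2.minAreaRect(k); print('centre',.73-v/2000,.03-u/2000,np.array(s)/2,'box',a)
E
```

```text
time: 16.08
ee_pos: [0.5295, -0.0802, 0.2275]
orientation: [1.824, 2.555, 0.002]
force: [-0.7, -0.1, -0.2]
gripper_width: 0.0299
finger_force: 0.0
wrist 2835 [0.12401839 0.12749626 0.12908409] ((566.4000244140625, -168.8354034423828), (18.69393539428711, 158.4747772216797), 28.737417221069336)
plane [-0.04226182 -0.04144315  0.12718452]
side 331 [0.1196346  0.12749651 0.13122173] ((568.8966064453125, -176.31236267089844), (23.17823028564453, 170.03419494628906), 27.432960510253906)
plane [0.23001702 0.11458851 0.12666897]
centre 0.569 -0.1565 [6. 1.] box 90.0
centre 0.6497225570678711 -0.1345712890625 [51.16540146 22.46806717] box 11.592175483703613
centre 0.5855475463867188 -0.1031445770263672 [ 72.37435913 124.58253479] box 12.380759239196777
```

View pics/w7.png

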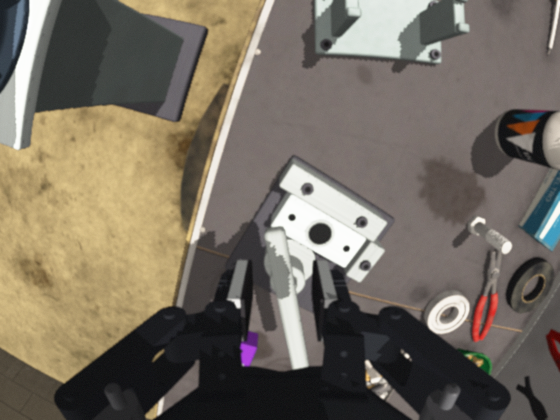

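The last picture shows the key standing in the socket (bar from about (278,235) to (298,365)) and the hand clear. The block is flush with the fence, with no gap left between them. The bar has turned about 105°, and even after taking off all the socket play that puts the cam above 1.5 rad. The bar's height still reads as home, so I hand in.

```bash
python3 -c "
from h import *
print(job.close_job())"
```

```text
the job is handed in; nothing more can be done
None
```

The job is handed in, though no verdict came back: the key stands released in the socket, the cam is swung clockwise past an estimated 1.5 rad, the block is against the fence, and the bolt, spray can and case were not touched.

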